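# Load the red check capsule into the bench analyser

## Robot

A 6-joint arm with a two-finger parallel gripper is mounted at the origin on the work surface. World frame = base frame: x ahead of the robot, y to its left, z up, the work surface at z = 0. Lengths are in m, angles in rad, forces in N, time in s.
With the tool pointing down it reaches from about 0.4 to 0.825 m from the base axis. Payload 7 kg.
Tool frame: the origin (TCP) lies on the centre line of the jaws, within the pads' length; the fingertips stand 22 mm ahead of it and the grasp point (between the pads) lies 3 mm ahead of it; z points along the fingers, y is the line along which they close (so a half turn about z gives the same grasp; the last joint's range is limited). The gripper opens to 88 mm and grips with 3 to 60 N. Pads are 19 mm wide; open, the fingers measure 130 mm over their backs; the gripper's body (78 mm by 193 mm) begins 47 mm behind the grasp point.
Start: joints at [-0.97, 0.359, 0.012, 0, -1.224, -0.288], TCP at [0.208, -0.642, 0.226] pointing down, gripper open.
Joint ranges: [-3.07, 3.07], [-1.43, 2.12], [-1.02, 1.25], [-3.03, 1.67], [-3.05, -0], [-3.03, 3.03]. Speed limits (rad/s): [2.39, 2.39, 3.01, 3.14, 3.14, 3.14].

## Interface

Orientations are given as [roll, pitch, yaw] about the fixed x, y, z axes, in that order (R = Rz(yaw) Ry(pitch) Rx(roll)).
In Python, from station import arm gives the robot as it stands.
- The arm moves only by the tool arm_command, never from a script. Its argument "series" is one flat list of numbers, 7 for each row, row after row: the turn, a rotation vector about the tool's x, y, z each as a share of 90 degrees, from -1 to 1, then the shift along the tool's x, y, z each as a share of 0.1 m, from -1 to 1, then the opening, from 0 (shut) to 1 (fully open). A call has 1 to 8 rows; each row is the pose to reach, as a shift and turn from the pose commanded when the call began, along the tool's axes at that moment; what a row does not reach only later rows make up. A row lasts 1/8 s, in which the tool goes at most 62.5 mm and 10.7 degrees, less where a joint would pass 70% of its speed; a pose out of reach is approached as far as the arm can. A call with a number of a shift or a turn outside -1 to 1 is refused whole. A call with a gripper value outside its range is refused whole. The fingers move at their own pace and stop on an object; "force" is the grip in N (left out, the last holds). Time passes only in rows, so rows that repeat a pose let the fingers close. It gives the time, the measured TCP pose, the force, the opening and the grip force at its end, in the units of the state.
- arm.get_state(): the state, without advancing time (a new reading comes with each control period).
- arm.grab_frame(name): name is "scene" or "top" or "wrist"; returns the picture (480x640x3 uint8, blue, green, red); there is no depth.
- arm.camera_model(name): a dict with "fovy" (degrees; the focal length in pixels is half the picture's height over the tangent of half this angle, whatever the lens; pixels are square), "cx", "cy" (the principal point, pixels), "pose" (4x4, takes a point from camera to world coordinates). Camera axes: x right, y down, z forward; pixel columns grow to the right and rows downward; lengths in m; the calibration is good to about 2 mm. A picture is of the moment at which its call begins: read the wrist's pose just before it. camera_model takes no time and is no camera call; for the wrist camera it gives the pose at the moment of the call.
- arm.job_done(): hands the job in; it is judged then, once.
The state is a dict: "t": time; "q": joint angles; "qd": joint speeds; "joint_efforts": joint torques, N m; "eef_pos": TCP position; "ee_rot": TCP orientation; "force": force on the tool from outside, world axes, zero at the start; "moment": the same for the moment, N m; "width": finger opening in m; "gripper_force": force on a finger pad.
Only numpy, scipy, OpenCV 4.12 (cv2) and the standard library are available. Lean on these libraries where they do the work, as an engineer would, in place of code of your own. Each camera call takes 0.05 s, during which the arm holds its last target. There are 200 camera calls.

## Task

Pluck the red check capsule out of the pocket tray and lay it lengthwise in the V-shaped cradle in the middle of the analyser's open sample bay, without dropping it. Let go of it, then swing the blue lid shut over it and press down on the lid firmly to make sure it is fully home. Leave the other capsules in their pockets and do not disturb anything else on the bench.

Things in the scene. Friction and masses are not known exactly. Their poses are not given: they have to be found in the camera images.
- red: the red capsule: rigid cylinder, 18 mm diameter, 40 mm long, thin steel band near one end, 15 to 30 g. It lies along its own x axis in one of the tray pockets (which one varies), its axis 3 mm above the tray's top face. This origin is on its skin (underside at the start), 9 mm from its axis.
- red_center (a point): point on the red capsule's axis, at mid-length
- tray: black pocket tray, fixed: 140 (x) x 170 (y) x 16 mm high; origin at the centre of its underside. Six pockets 44 (x) x 21 (y) mm, 6 mm deep, centred at x = -31, +31 and y = -52, 0, +52 mm. Capsules lie along the tray's x axis in four of them; two are empty.
- white_center (a point): white twin of the red capsule (same size, 18 mm diameter, 40 mm long, own x axis along its length); a bystander in another pocket of the tray. Point on its axis at mid-length.
- blue_center (a point): blue twin of the red capsule (same size, 18 mm diameter, 40 mm long, own x axis along its length); a bystander in another pocket of the tray. Point on its axis at mid-length.
- green_center (a point): green twin of the red capsule (same size, 18 mm diameter, 40 mm long, own x axis along its length); a bystander in another pocket of the tray. Point on its axis at mid-length.
- analyser: grey bench analyser, fixed: 220 (x) x 200 (y) mm, 80 mm high around its sample bay; origin on the bench under the bay's middle. +x points to the lid hinge (back); keypad and screen are on the -x side (x -145 to -65 mm), lower than the rim. The bay is an open well 110 (x) x 130 (y) mm, white floor at 45 mm, rim at 80 mm.
- cradle (a point): centre of the black V cradle in the middle of the bay: where the middle of the capsule's axis is when it lies home in the V, 62 mm above the bench. The V runs along the analyser's x, 60 mm long, faces at 45 degrees, upper edges 9 mm to each side and 3.5 mm below this point; free space at both sides for fingers. Has the analyser's axes.
- lid (a joint): angle of the bay's blue lid: 0 = fully shut, flat on the rim; 1.7 to 1.9 rad at the start (upright, leaning away from the bay); limit 2.0. The hinge is stiff (0.2 N m, about 2 N at the free edge): the lid stays where it is left. Push it from its back (+x side) towards -x and down. Shut, it rests on a hard stop; 5 to 15 N near the free edge confirms it.
- lid_hinge (a point): middle of the lid's hinge line, on the lid's inner (lower) face: 65 mm towards +x from the bay middle, 80 mm high. The hinge line runs along the analyser's y axis. Shut, the lid is a plate 122 mm long from here towards -x, 140 mm wide, 8 mm thick (upwards from the hinge height).
- lid_tab (a point): centre of the outer (upper when shut) face of the yellow tab at the lid's free edge: tab 50 mm wide, 20 mm long, 8 mm thick, running to 142 mm from the hinge. This point is 131 mm from the hinge along the lid and 8 mm off its inner face.
- beaker: glass beaker, 72 mm wide, 95 mm high, loose bystander; origin at the centre of its underside
- bottle: white bottle with red cap, 64 mm wide, 150 mm high, loose bystander; origin at the centre of its underside
- jar: small amber jar, 40 mm wide, 45 mm high, loose bystander; origin at the centre of its underside
- adapter: black power brick, 50 x 100 x 32 mm, loose bystander; origin at the centre of its underside
Not all that is in view belongs to the job. Of the things shaped like the tray, the black one is meant.

How it is judged:
On the way, in this order (a step that is already met when the one before it is completed fails the run):
1. the red capsule has been lifted clear of the tray in the fingers (z of red_center in the frame of tray above 0.045 m and contact force between the fingers and red above 0.5 N), for 0.1 s.
2. the red capsule lies in the V cradle, let go, with the lid still open (x of red_center in the frame of cradle between -0.012 and 0.012 m and y of red_center in the frame of cradle between -0.004 and 0.004 m and z of red_center in the frame of cradle between -0.004 and 0.003 m and angle between the x axis of red and the x axis of analyser, either way round below 0.15 rad and linear speed of red below 0.02 m/s and contact force between the fingers and red below 0.05 N and value of joint lid above 0.8 rad), for 0.2 s.
3. the lid is fully shut and pressed down on with at least 4 N (value of joint lid below 0.03 rad and contact force between the fingers and lid above 4 N), for 0.1 s.
At the end, for the whole second after the job is handed in: Red capsule at rest in the V cradle (middle within 12 mm lengthwise, 4 mm sideways, 3 mm in height of the cradle point, within 0.15 rad of its direction), lid shut (below 0.03 rad) and let go, the other three capsules within 8 mm of where they began (x of red_center in the frame of cradle between -0.012 and 0.012 m and y of red_center in the frame of cradle between -0.004 and 0.004 m and z of red_center in the frame of cradle between -0.004 and 0.003 m and angle between the x axis of red and the x axis of analyser, either way round below 0.15 rad and linear speed of red below 0.02 m/s and value of joint lid below 0.03 rad and contact force between the fingers and lid below 0.05 N and distance of each of white_center, blue_center, green_center from where it was at the start of the episode below 0.008 m); the robot touches nothing.
It fails at once if the red capsule is dropped or flung (over 0.6 m/s while out of the fingers, a fall of about 20 mm) (contact force between the fingers and red below 0.01 N and linear speed of red above 0.6 m/s).
It fails at once if another capsule is moved by over 12 mm (distance of any of white_center, blue_center, green_center from where it was at the start of the episode above 0.012 m).
It fails at once if a bystander (beaker, bottle, jar or power brick) is pushed by over 30 mm (distance of any of beaker, bottle, jar, adapter from where it was at the start of the episode above 0.03 m).
It also fails if it takes over 58 s, if anything falls off the work surface, if the arm or the gripper's body presses on something with over 40 N, if the wrist force passes 120 N, or if a joint passes its speed limit or range.

## Working session

There is one attempt and no reset: what is moved stays moved. The work goes in short steps, Python scripts to look and compute and a tool call to move; the robot and the scene stay as the last step left them, time stands still between calls to the robot, and variables do not carry over. Pictures are saved under pics/ and viewed, at most 10 in all, crops included, and the job is handed in when it is done.

Besides the shell and the picture viewer there is one more tool, called after "Call:" as name(argument=value, ...) on one line, values as JSON. arm_command: Moves the arm, as the interface text tells. Its arguments: {"type":"object","properties":{"series":{"type":"array"},"force":{"type":"number"}},"required":["series"]}

```bash
ls; mkdir -p pics; cat > h.py <<'E'
import numpy as np, cv2
from station import arm
def grab(n,name=None):
    m=arm.camera_model(n); im=arm.grab_frame(n)
    if name: cv2.imwrite('pics/'+name,im)
    return im,m
def ray(m,u,v):
    f=240/np.tan(np.radians(m['fovy'])/2); T=np.array(m['pose'])
    d=T[:3,:3]@np.array([(u-m['cx'])/f,(v-m['cy'])/f,1.]); return T[:3,3],d
def onz(m,u,v,z):
    o,d=ray(m,u,v); return o+d*(z-o[2])/d[2]
def proj(m,p):
    f=240/np.tan(np.radians(m['fovy'])/2); T=np.array(m['pose'])
    c=T[:3,:3].T@(np.array(p)-T[:3,3]); return c[:2]/c[2]*f+[m['cx'],m['cy']]
E
python3 - <<'E'
from h import *
for n in ['scene','top']:
    im,m=grab(n,n+'0.png'); print(n,m)
print(arm.get_state())
E
```

```text
pics
scene {'fovy': 51.04709537988952, 'cx': 316.29558991151447, 'cy': 239.2680635700182, 'pose': array([[-0.88789658,  0.31715838, -0.33324201,  1.01104531],
       [ 0.45954817,  0.64505845, -0.61050394,  0.93906975],
       [ 0.02133413, -0.69520512, -0.71849475,  1.13930898],
       [ 0.        ,  0.        ,  0.        ,  1.        ]])}
top {'fovy': 50.76112421456531, 'cx': 321.54741194424406, 'cy': 232.24332341927177, 'pose': array([[ 0.00714159, -0.99171234,  0.12827951,  0.29449896],
       [-0.99993283, -0.00825331, -0.00813689,  0.06525407],
       [ 0.00912818, -0.12821279, -0.99170467,  1.64623087],
       [ 0.        ,  0.        ,  0.        ,  1.        ]])}
{'t': 0.1, 'q': array([-9.69946592e-01,  3.59330052e-01,  1.11308536e-02, -2.55943100e-04,
       -1.22411592e+00, -2.88101489e-01]), 'qd': array([ 0.00053938, -0.00246722,  0.00163903,  0.00037701, -0.00138861,
        0.0007278 ]), 'joint_efforts': array([-1.26694780e-03, -5.84163272e+01,  2.93748844e+01,  7.01543167e+00,
        1.02060908e-02, -8.78662672e-05]), 'eef_pos': array([ 0.20749719, -0.64184708,  0.22540776]), 'ee_rot': array([ 3.14006809e+00, -2.00873473e-04, -2.82893140e+00]), 'force': array([-0.49226591,  0.3538394 ,  0.00636658]), 'moment': array([-0.00560396,  0.02501748, -0.00819079]), 'gripper_force': 0.0, 'width': 0.08759255767585157}
```

View pics/top0.png

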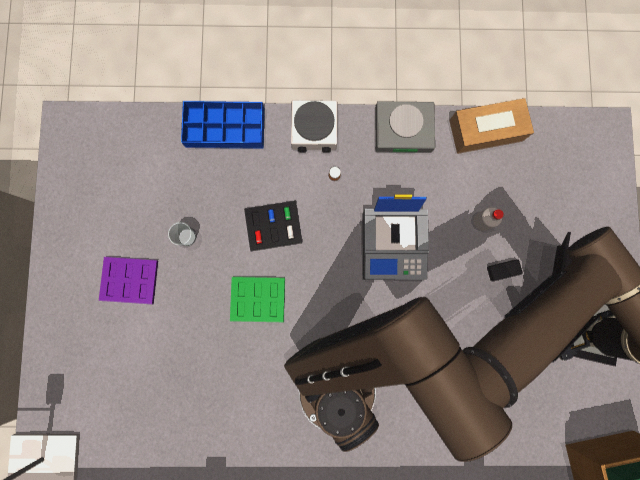

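View pics/scene0.png

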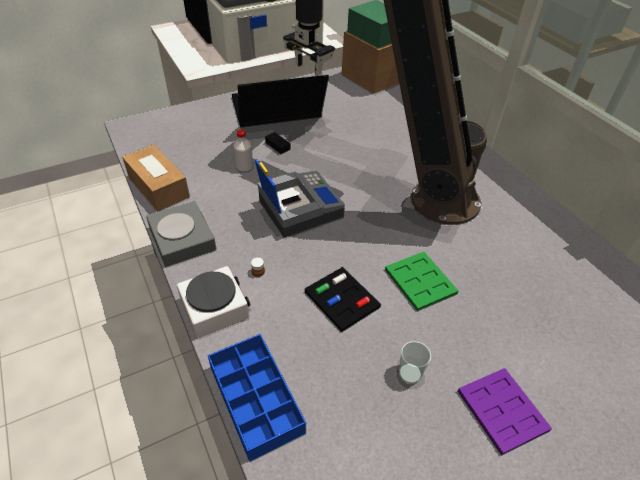

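The top view shows the black tray at about (273,225), with the red capsule at (258,237), white (290,232), blue (271,215) and green (288,213). The analyser is at (396,240) with its lid upright at (400,203). Possible mix-ups:
- **Red things:** the capsule at (258,237) or the bottle cap at (497,214).
- **Trays:** black (273,225), green (258,299), purple (129,280) or the blue bin (223,124).

I'm choosing the red capsule in the black tray.

```bash
python3 - <<'E'
from h import *
im=cv2.imread('pics/top0.png'); m=arm.camera_model('top')
ims=cv2.imread('pics/scene0.png'); ms=arm.camera_model('scene')
h=cv2.cvtColor(im,cv2.COLOR_BGR2HSV)
def comp(mask,box):
    x0,y0,x1,y1=box; k=np.zeros_like(mask); k[y0:y1,x0:x1]=mask[y0:y1,x0:x1]
    c=cv2.findContours(k,cv2.RETR_EXTERNAL,cv2.CHAIN_APPROX_NONE)[0]
    return max(c,key=cv2.contourArea)
c=comp(cv2.inRange(h,(0,0,0),(180,255,75)),(235,190,310,260)); r=cv2.minAreaRect(c)
B=cv2.boxPoints(r); W=np.array([onz(m,*p,.016) for p in B]); print('tray',r,W.round(4),W.mean(0), [np.linalg.norm(W[i]-W[i-1]) for i in range(4)])
for n,lo,hi in [('red',(0,150,80),(8,255,255)),('blue',(105,150,80),(130,255,255)),('green',(50,120,60),(75,255,255)),('white',(0,0,150),(180,60,255))]:
    c=comp(cv2.inRange(h,lo,hi),(240,195,305,255)); r=cv2.minAreaRect(c); print(n,r,onz(m,*r[0],.019))
for n,p in [('keyL',(364,279)),('keyR',(427,279))]: print(n,onz(m,*p,.06))
cr=cv2.resize(im[185:295,220:440],None,fx=3.6,fy=3.6,interpolation=cv2.INTER_CUBIC); cv2.imwrite('pics/crop1.png',cr)
E
```

```text
tray ((272.8785705566406, 225.2109832763672), (42.95616149902344, 52.4597282409668), 81.25383758544922) [[0.5832 0.3067 0.016 ]
 [0.6112 0.1378 0.016 ]
 [0.4715 0.1147 0.016 ]
 [0.4442 0.2819 0.016 ]] [0.52751301 0.21027718 0.016     ] [np.float64(0.14113717231290804), np.float64(0.1711564765707263), np.float64(0.14154591869601651), np.float64(0.16933090580905968)]
red ((257.8769226074219, 236.515380859375), (13.147682189941406, 5.085423946380615), 82.87498474121094) [0.48933041 0.25785819 0.019     ]
blue ((270.5, 213.5), (9.0, 5.0), 90.0) [0.56513864 0.21855911 0.019     ]
green ((286.5, 211.5), (9.0, 5.0), 90.0) [0.57219258 0.16660034 0.019     ]
white ((272.0, 224.5), (59.0, 64.0), 90.0) [0.52899788 0.21296686 0.019     ]
keyL [ 0.35337223 -0.08155789  0.06      ]
keyR [ 0.35484748 -0.27892678  0.06      ]
```

View pics/crop1.png

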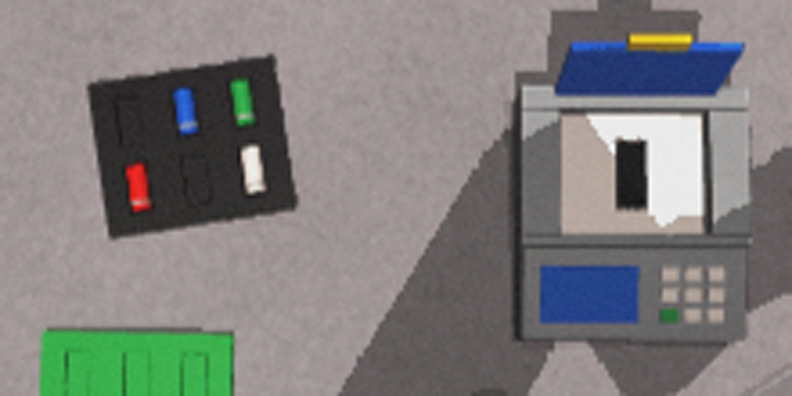

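The crop confirms the red capsule is in the front-left pocket of the black tray. The pocket beside it and the one behind it are both empty. In the analyser, the cradle is at crop (631,174), which is full-image (395,233). I'll go over the bay first and measure it with the wrist camera.

Call:
arm_command(series=[0,0,0.1,0,0,-0.5,1,0,0,0.2,0,0,-1,1,0,0,0.2,0,0,-1,1])

```text
t: 0.48
eef_pos: [0.2081, -0.6438, 0.3311]
ee_rot: [-3.135, 0.003, 3.139]
force: [0.7, -0.6, -0.5]
width: 0.0875
gripper_force: 0.0
```

Call:
arm_command(series=[0,0,0,-0.3,0.45,0,1,0,0,0,-0.6,0.9,0,1,0,0,0,-0.6,0.9,0,1])

```text
t: 0.85
eef_pos: [0.2694, -0.5497, 0.3261]
ee_rot: [3.141, 0.001, -3.139]
force: [0.1, 0.1, 0.8]
width: 0.0873
gripper_force: 0.0
```

Call:
arm_command(series=[0,0,0,-0.3,0.45,0,1,0,0,0,-0.6,0.9,0,1,0,0,0,-0.6,0.9,0,1])

```text
t: 1.23
eef_pos: [0.3292, -0.4604, 0.326]
ee_rot: [3.141, 0.0, -3.139]
force: [-0.1, -1.1, -0.0]
width: 0.0878
gripper_force: 0.0
```

Call:
arm_command(series=[0,0,0,-0.3,0.45,0,1,0,0,0,-0.6,0.9,0,1,0,0,0,-0.6,0.9,0,1])

```text
t: 1.6
eef_pos: [0.3892, -0.3709, 0.3258]
ee_rot: [3.141, -0.0, -3.139]
force: [0.3, -1.0, -0.1]
width: 0.0875
gripper_force: 0.0
```

Call:
arm_command(series=[0,0,0,-0.3,0.45,0,1,0,0,0,-0.6,0.9,0,1,0,0,0,-0.6,0.9,0,1])

```text
t: 1.98
eef_pos: [0.4493, -0.2814, 0.3256]
ee_rot: [3.141, -0.001, -3.14]
force: [0.2, -0.6, -0.4]
width: 0.0877
gripper_force: 0.0
```

Call:
arm_command(series=[0,0,0,-0.15,0.5,0,1,0,0,0,-0.3,1,0,1,0,0,0,-0.3,1,0,1,0,0,0,-0.3,1,0,1])

```text
t: 2.48
eef_pos: [0.478, -0.1837, 0.326]
ee_rot: [-3.141, -0.001, 3.14]
force: [-0.6, 0.6, -0.6]
width: 0.0878
gripper_force: 0.0
```

```bash
python3 - <<'E'
from h import *
im,m=grab('wrist','w1.png'); s=arm.get_state(); print(s['t'],s['eef_pos'],s['ee_rot'],s['q']); print(m)
E
```

```text
2.525 [ 0.47793564 -0.18392493  0.32599392] [-3.14132206e+00 -6.98453512e-04  3.13925047e+00] [ 1.67355494e-02  3.56432926e-02 -1.72351009e-01  2.62851014e-04
 -1.36350552e+00 -1.58992815e+00]
{'fovy': 62.40589262976723, 'cx': 320.74576309899265, 'cy': 246.23900964304366, 'pose': array([[ 1.17916398e-03,  9.67503865e-01,  2.52853478e-01,
         4.10127745e-01],
       [ 9.99999012e-01, -1.33425553e-03,  4.41894532e-04,
        -1.83166473e-01],
       [ 7.64905820e-04,  2.52852707e-01, -9.67504482e-01,
         4.83558171e-01],
       [ 0.00000000e+00,  0.00000000e+00,  0.00000000e+00,
         1.00000000e+00]])}
```

View pics/w1.png

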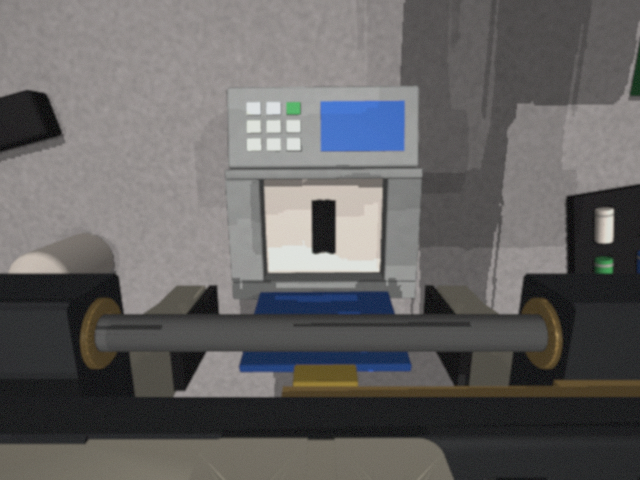

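The wrist view shows the cradle at (323,227), the bay with its rim and the keypad. The lid (blue, 250–410 × 293–370) and its yellow tab (326,376) are upright behind the bay.

```bash
python3 - <<'E'
from h import *
im=cv2.imread('pics/w1.png'); m=arm.camera_model('wrist')
g=cv2.cvtColor(im,cv2.COLOR_BGR2GRAY)
k=np.zeros_like(g); k[185:268,290:360]=(g[185:268,290:360]<70)*255
c=max(cv2.findContours(k,0,1)[0],key=cv2.contourArea); r=cv2.minAreaRect(c); print(r)
W=np.array([onz(m,*p,.0585) for p in cv2.boxPoints(r)]); print(W.round(4),W.mean(0))
# bay well edges at rim z=.08: from picture corners
hsv=cv2.cvtColor(im,cv2.COLOR_BGR2HSV)
# housing left/right edges at rim
for v in (190,210,230,250,270):
    row=g[v].astype(int); e=np.abs(np.diff(cv2.GaussianBlur(g,(5,5),0)[v].astype(int)))
    L=215+np.argmax(e[215:245]); R=400+np.argmax(e[400:435]); l=250+np.argmax(e[250:275]); rr=370+np.argmax(e[370:395])
    print(v,L,l,rr,R,onz(m,L,v,.08)[:2].round(4),onz(m,R,v,.08)[:2].round(4))
b=cv2.inRange(hsv,(105,120,60),(130,255,255)); b[:285]=0
c=max(cv2.findContours(b,0,1)[0],key=cv2.contourArea); print('lid bbox',cv2.boundingRect(c))
# keypad front edge at low z
print('front', [onz(m,*p,.065)[:2].round(4) for p in [(229,87),(417,86)]])
# scene view lid tab
ims=cv2.imread('pics/scene0.png'); imt=cv2.imread('pics/top0.png')
obs=[]
for n,i,box in [('scene',ims,(240,150,300,190)),('top',imt,(380,185,430,205))]:
    hh=cv2.cvtColor(i,cv2.COLOR_BGR2HSV); y=cv2.inRange(hh,(20,130,90),(35,255,255)); kk=np.zeros_like(y); x0,y0,x1,y1=box; kk[y0:y1,x0:x1]=y[y0:y1,x0:x1]
    M=cv2.moments(kk); p=(M['m10']/M['m00'],M['m01']/M['m00']); o,d=ray(arm.camera_model(n),*p); obs.append((o,d/np.linalg.norm(d))); print(n,p)
A=sum(np.eye(3)-np.outer(d,d) for o,d in obs); B=sum((np.eye(3)-np.outer(d,d))@o for o,d in obs); print('tab',np.linalg.solve(A,B))
E
```

```text
((323.0, 226.0), (52.0, 22.0), 90.0)
[[ 0.4697 -0.1926  0.0585]
 [ 0.4697 -0.1689  0.0585]
 [ 0.5278 -0.1685  0.0585]
 [ 0.5277 -0.193   0.0585]] [ 0.498742   -0.18075915  0.0585    ]
190 226 263 382 420 [ 0.4563 -0.2793] [ 0.4567 -0.0824]
210 225 264 381 419 [ 0.4768 -0.2816] [ 0.4772 -0.0822]
230 229 265 380 418 [ 0.4978 -0.2788] [ 0.4983 -0.0819]
250 230 266 380 418 [ 0.5194 -0.279 ] [ 0.5199 -0.0806]
270 216 267 379 419 [ 0.5415 -0.2953] [ 0.542  -0.0782]
lid bbox (255, 292, 138, 23)
front [array([ 0.3566, -0.2736]), array([ 0.3561, -0.0879])]
scene (263.7173913043478, 168.1086956521739)
top (403.0, 195.95180722891567)
tab [ 0.58663075 -0.18046188  0.21125567]
```

The cradle comes out at (0.499, −0.181) with analyser yaw near 0, consistent with the rim mid-line at y = −0.1805. Next I'll go over the tray.

Call:
arm_command(series=[0,0,0,0,0.5,0,0.6,0,0,0,-0.02,1,0,0.6,0,0,0,-0.02,1,0,0.6])

```text
t: 2.9
eef_pos: [0.4805, -0.0818, 0.3263]
ee_rot: [3.141, 0.0, -3.142]
force: [-0.1, -0.5, -0.0]
width: 0.0637
gripper_force: 0.0
```

Call:
arm_command(series=[0,0,0,0,0.5,0,0.6,0,0,0,0,1,0,0.6,0,0,0,0,1,0,0.6])

```text
t: 3.28
eef_pos: [0.4808, 0.018, 0.3261]
ee_rot: [-3.142, -0.0, -3.142]
force: [0.7, -0.9, 0.2]
width: 0.0522
gripper_force: 0.0
```

Call:
arm_command(series=[0,0,0,0,0.5,0,0.6,0,0,0,0,1,0,0.6,0,0,0,0,1,0,0.6])

```text
t: 3.65
eef_pos: [0.4813, 0.1178, 0.3258]
ee_rot: [-3.141, -0.001, 3.141]
force: [-0.2, -1.0, -0.0]
width: 0.0526
gripper_force: 0.0
```

Call:
arm_command(series=[0,0,0,0,0.5,0,0.6,0,0,0,-0.08,1,0,0.6,0,0,0,-0.08,1,0,0.6])

```text
t: 4.03
eef_pos: [0.4899, 0.2176, 0.3253]
ee_rot: [-3.14, -0.001, 3.141]
force: [-0.5, -0.7, -0.3]
width: 0.0525
gripper_force: 0.0
```

Call:
arm_command(series=[0,0,-0.05,0,0.3,0.4,0.6,0,0,-0.106,0,0.42,1,0.6,0,0,-0.106,0,0.42,1,0.6,0,0,-0.106,0,0.42,1,0.6])

```text
t: 4.53
eef_pos: [0.4905, 0.2582, 0.2284]
ee_rot: [-3.142, 0.002, -2.979]
force: [-1.0, 0.1, 0.7]
width: 0.0529
gripper_force: 0.0
```

```bash
python3 - <<'E'
from h import *
im,m=grab('wrist','w2.png'); s=arm.get_state(); print(s['t'],s['eef_pos'],s['ee_rot'],s['q'][5],s['width'])
h=cv2.cvtColor(im,cv2.COLOR_BGR2HSV)
k=cv2.inRange(h,(0,140,60),(9,255,255))|cv2.inRange(h,(172,140,60),(180,255,255))
c=max(cv2.findContours(k,0,1)[0],key=cv2.contourArea); r=cv2.minAreaRect(c); print(r)
W=np.array([onz(m,*p,.022) for p in cv2.boxPoints(r)]); print(W.round(4),W.mean(0))
E
```

```text
4.575 [0.49061245 0.25873688 0.22905783] [ 3.14043143  0.00330413 -2.9788668 ] -2.2478226476508807 0.05233106590334919
((320.0, 220.5), (33.0, 20.0), 90.0)
[[0.4797 0.2471 0.022 ]
 [0.4767 0.2653 0.022 ]
 [0.5076 0.2706 0.022 ]
 [0.5106 0.252  0.022 ]] [0.49365745 0.25876469 0.022     ]
```

View pics/w2.png

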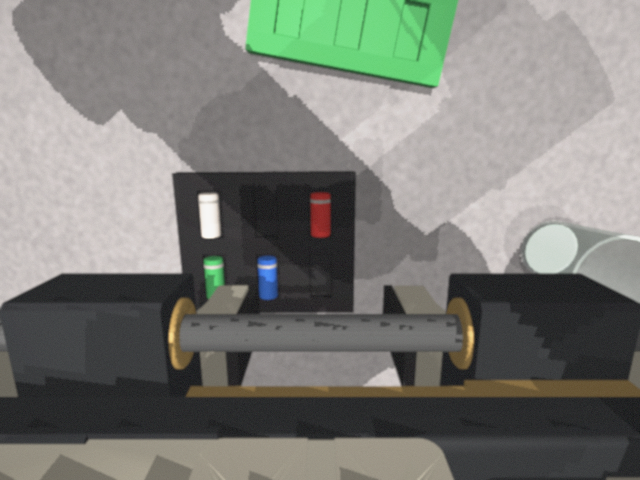

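In the wrist view the red capsule spans (310–330, 193–237), lined up with the jaws and centred near (0.489, 0.258). That agrees with the top view and the pocket geometry. The beaker at right (570,240) is well clear, so I'm descending.

Call:
arm_command(series=[0,0,0,0.02,-0.005,0.5,0.55,0,0,0,0.02,-0.005,1,0.5,0,0,0,0.02,-0.005,1,0.5])

```text
t: 4.95
eef_pos: [0.4865, 0.2571, 0.1256]
ee_rot: [-3.14, -0.003, -2.978]
force: [0.3, 0.3, 0.7]
width: 0.0439
gripper_force: 0.0
```

Call:
arm_command(series=[0,0,0,0,0,0.3,0.5,0,0,0,0,0,0.6,0.5,0,0,0,0,0,0.75,0.5,0,0,0,0,0,0.82,0.5,0,0,0,0,0,0.82,0.5])

```text
t: 5.58
eef_pos: [0.4877, 0.259, 0.0453]
ee_rot: [3.141, 0.001, -2.976]
force: [0.5, -0.1, -0.2]
width: 0.044
gripper_force: 0.0
```

```bash
python3 - <<'E'
from h import *
im,m=grab('wrist','w3.png'); s=arm.get_state(); print(s['t'],s['eef_pos'],s['ee_rot'],s['force'],s['width'])
E
```

```text
5.625 [0.4877035  0.25910279 0.04541748] [ 3.14086840e+00  1.34767197e-03 -2.97626650e+00] [ 0.40622125 -0.70083584 -0.23708694] 0.044005383790416505
```

View pics/w3.png

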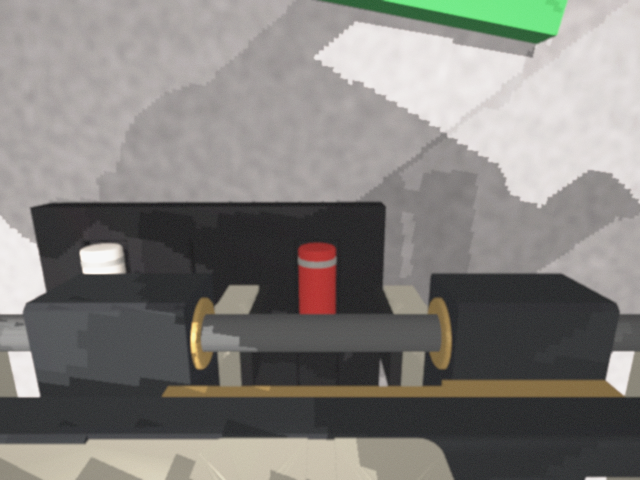

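The capsule (317,280) sits between the fingers, about 1.5 mm towards the tool's −y. I'll centre on it and lower the last millimetres.

Call:
arm_command(series=[0,0,0,0,-0.015,0.03,0.5,0,0,0,0,-0.015,0.055,0.5,0,0,0,0,-0.015,0.055,0.5])

```text
t: 6.0
eef_pos: [0.4872, 0.257, 0.0387]
ee_rot: [-3.141, -0.0, -2.977]
force: [0.3, 0.8, -0.6]
width: 0.0433
gripper_force: 0.0
```

```bash
python3 - <<'E'
from h import *
s=arm.get_state(); print(s['t'],s['eef_pos'],s['force'])
E
```

```text
6.0 [0.48720177 0.25696987 0.03868674] [ 0.33726938  0.82673484 -0.58329258]
```

Call:
arm_command(series=[0,0,0,0,0,0,0.15,0,0,0,0,0,0,0.1,0,0,0,0,0,0,0.1,0,0,0,0,0,0,0.1,0,0,0,0,0,0,0.1], force=15)

```text
t: 6.62
eef_pos: [0.4873, 0.2571, 0.0388]
ee_rot: [-3.142, 0.0, -2.976]
force: [0.6, 0.5, 0.1]
width: 0.0091
gripper_force: 0.0
```

Call:
arm_command(series=[0,0,0,0,0,-0.1,0.1,0,0,0,0,0,-0.3,0.1,0,0,0,0,0,-0.6,0.1,0,0,0,0,0,-0.9,0.1,0,0,0,0,0,-1,0.1,0,0,0,0,0,-1,0.1])

```text
t: 7.38
eef_pos: [0.4874, 0.2573, 0.1395]
ee_rot: [3.14, 0.001, -2.977]
force: [-0.9, -0.3, -0.1]
width: 0.0087
gripper_force: 0.0
```

```bash
python3 - <<'E'
from h import *
im,m=grab('wrist','w4.png'); s=arm.get_state(); print(s['t'],s['eef_pos'],s['ee_rot'],s['force'],s['width'],s['gripper_force'])
E
```

```text
7.425 [0.48699635 0.25693578 0.13858688] [ 3.14135398e+00 -1.61148811e-04 -2.97665170e+00] [-0.48077375 -0.00438463 -1.27176444] 0.008850725445142234 0.0
```

View pics/w4.png

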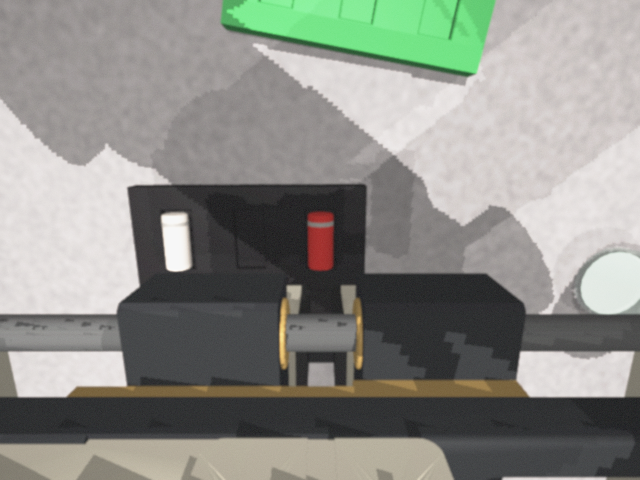

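The grasp missed: the jaws closed to 9 mm without touching anything, and the capsule at (320,240) is still in its pocket, unmoved. I'll check where the fingertips really are against the model.

```bash
python3 - <<'E'
from h import *
m=arm.camera_model('wrist'); s=arm.get_state(); print(s['eef_pos'])
p=s['eef_pos']; yaw=s['ee_rot'][2]; X=np.array([np.cos(yaw),np.sin(yaw),0]);Y=np.array([np.sin(yaw),-np.cos(yaw),0])
for dz in (-.022,-.003,.02,.044,.08):
    print(dz,[proj(m,p+[0,0,dz]+a*X+b*Y).round() for a in(-.0095,.0095) for b in (-.0044,.0044)])
im=cv2.imread('pics/w4.png'); h=cv2.cvtColor(im,cv2.COLOR_BGR2HSV)
k=cv2.inRange(h,(0,140,60),(9,255,255))|cv2.inRange(h,(172,140,60),(180,255,255))
c=max(cv2.findContours(k,0,1)[0],key=cv2.contourArea); r=cv2.minAreaRect(c); print(r)
print([onz(m,320,v,z).round(4) for v,z in [(212,.019),(269,.028),(240,.028)]])
t,mt=grab('top','top1.png')
h=cv2.cvtColor(t,cv2.COLOR_BGR2HSV); k=cv2.inRange(h,(0,150,80),(8,255,255)); k[:,300:]=0
M=cv2.moments(k); print(M['m10']/M['m00'],M['m01']/M['m00'],M['m00']/255)
E
```

```text
[0.48699635 0.25693578 0.13858688]
-0.022 [array([311., 306.]), array([329., 306.]), array([310., 269.]), array([329., 269.])]
-0.003 [array([310., 324.]), array([329., 324.]), array([309., 283.]), array([330., 283.])]
0.02 [array([308., 350.]), array([331., 350.]), array([308., 304.]), array([331., 304.])]
0.044 [array([306., 387.]), array([333., 387.]), array([305., 334.]), array([333., 334.])]
0.08 [array([300., 478.]), array([337., 478.]), array([299., 409.]), array([338., 409.])]
((320.0, 248.5), (43.0, 26.0), 90.0)
[array([0.4669, 0.2538, 0.019 ]), array([0.5058, 0.2602, 0.028 ]), array([0.4849, 0.2567, 0.028 ])]
260.0 242.0 1.0
```

Projecting the model suggests the visible fingertips are shorter than stated by 10–15 mm, so the jaws closed above the capsule. I'll open, go back down and probe for the tray in small steps, watching the force.

Call:
arm_command(series=[0,0,0,0,0,0,0.5,0,0,0,0,0,0,0.5,0,0,0,0,0,0,0.5,0,0,0,0,0,0.5,0.5,0,0,0,0,0,0.9,0.5,0,0,0,0,0,1,0.5,0,0,0,0,0,1,0.5])

```text
t: 8.35
eef_pos: [0.4875, 0.2571, 0.0389]
ee_rot: [-3.141, -0.001, -2.976]
force: [-0.2, 0.5, 0.9]
width: 0.0435
gripper_force: 0.0
```

Call:
arm_command(series=[0,0,0,0,0,0.02,0.5,0,0,0,0,0,0.02,0.5,0,0,0,0,0,0.02,0.5])

```text
t: 8.72
eef_pos: [0.4876, 0.2574, 0.0376]
ee_rot: [3.141, 0.001, -2.976]
force: [0.2, 0.3, -0.2]
width: 0.0438
gripper_force: 0.0
```

```bash
python3 - <<'E'
from h import *
s=arm.get_state(); print(s['t'],s['eef_pos'],s['force'],s['moment'],s['width'],s['q'])
im,m=grab('scene','s2.png')
p=s['eef_pos']; q=proj(m,p); print(q,proj(m,p-[0,0,.022]))
u,v=q.astype(int); cr=im[v-60:v+60,u-80:u+80]; cv2.imwrite('pics/s2c.png',cv2.resize(cr,None,fx=5,fy=5,interpolation=cv2.INTER_CUBIC))
E
```

```text
8.725 [0.48762121 0.25742172 0.03761296] [ 0.17663332  0.31166056 -0.21907972] [ 0.00551446  0.02323413 -0.00225748] 0.04376334195972965 [ 8.41036529e-01  3.54729061e-01 -4.91058117e-01  8.10441840e-05
 -7.23539919e-01 -2.24673230e+00]
[362.84233635 297.52523615] [362.14726413 302.36573281]
```

View pics/s2c.png

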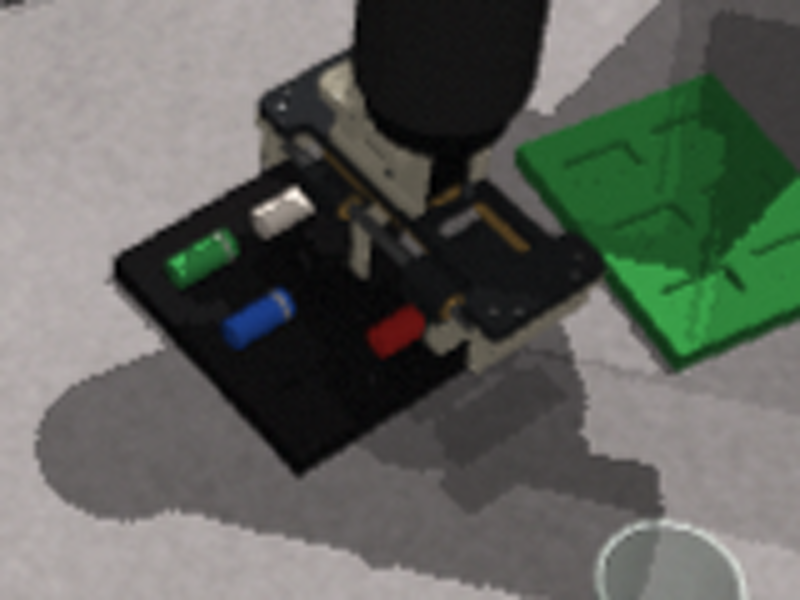

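The crop shows both fingertips (360,280) and (440,352) hovering about 13 mm above the level of the capsule's axis, with the capsule at (398,330) between them. I'll keep lowering with force checks.

Call:
arm_command(series=[0,0,0,0,0,0.03,0.5,0,0,0,0,0,0.06,0.5,0,0,0,0,0,0.06,0.5])

```text
t: 9.15
eef_pos: [0.4871, 0.2569, 0.0303]
ee_rot: [-3.141, -0.001, -2.977]
force: [-1.1, -0.8, -0.1]
width: 0.044
gripper_force: 0.0
```

```bash
python3 - <<'E'
from h import *
s=arm.get_state(); print(s['t'],s['eef_pos'],s['force'],s['moment'])
E
```

```text
9.15 [0.48705271 0.25685203 0.03033226] [-1.11809478 -0.83585029 -0.13682572] [-0.02775166 -0.03062834  0.00650528]
```

Call:
arm_command(series=[0,0,0,0,0,0.03,0.5,0,0,0,0,0,0.03,0.5])

```text
t: 9.4
eef_pos: [0.4871, 0.2569, 0.0275]
ee_rot: [-3.141, -0.0, -2.976]
force: [-0.7, -0.0, -0.1]
width: 0.0436
gripper_force: 0.0
```

Call:
arm_command(series=[0,0,0,0,0,0.01,0.5,0,0,0,0,0,0.015,0.5])

```text
t: 9.65
eef_pos: [0.4873, 0.2571, 0.0262]
ee_rot: [-3.142, -0.0, -2.976]
force: [0.1, -0.4, -0.4]
width: 0.0436
gripper_force: 0.0
```

Call:
arm_command(series=[0,0,0,0,0,0.01,0.5,0,0,0,0,0,0.01,0.5])

```text
t: 9.9
eef_pos: [0.4872, 0.2571, 0.0252]
ee_rot: [-3.142, -0.0, -2.976]
force: [0.3, 0.1, -0.2]
width: 0.0437
gripper_force: 0.0
```

Call:
arm_command(series=[0,0,0,0,0,0.01,0.5,0,0,0,0,0,0.01,0.5])

```text
t: 10.15
eef_pos: [0.4872, 0.2571, 0.0242]
ee_rot: [-3.142, -0.0, -2.976]
force: [-1.2, -0.5, 0.7]
width: 0.0439
gripper_force: 0.0
```

Call:
arm_command(series=[0,0,0,0,0,0.01,0.5,0,0,0,0,0,0.01,0.5])

```text
t: 10.4
eef_pos: [0.4872, 0.2571, 0.0232]
ee_rot: [-3.142, -0.0, -2.976]
force: [0.5, 0.3, -0.2]
width: 0.0438
gripper_force: 0.0
```

```bash
python3 - <<'E'
from h import *
m=arm.camera_model('wrist'); im=arm.grab_frame('wrist'); cv2.imwrite('pics/w5.png',im); s=arm.get_state(); print(s['t'],s['eef_pos'],s['force'])
E
```

```text
10.45 [0.48725428 0.25706692 0.02320778] [-0.93653271  0.14657765 -0.70867932]
```

View pics/w5.png

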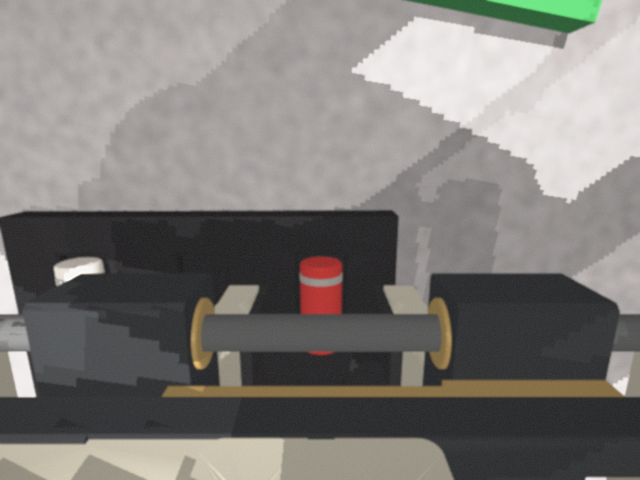

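The capsule (321, 258–353) is centred between the fingers, with still no contact. Continuing down in 2 mm steps.

Call:
arm_command(series=[0,0,0,0,0,0.01,0.5,0,0,0,0,0,0.02,0.5])

```text
t: 10.7
eef_pos: [0.4873, 0.2571, 0.0212]
ee_rot: [3.142, 0.0, -2.976]
force: [-0.4, 0.5, -0.8]
width: 0.0438
gripper_force: 0.0
```

Call:
arm_command(series=[0,0,0,0,0,0.01,0.5,0,0,0,0,0,0.01,0.5])

```text
t: 10.95
eef_pos: [0.4872, 0.257, 0.0202]
ee_rot: [-3.141, -0.0, -2.976]
force: [-0.9, -0.3, 0.4]
width: 0.0438
gripper_force: 0.0
```

Call:
arm_command(series=[0,0,0,0,0,0.01,0.5,0,0,0,0,0,0.01,0.5])

```text
t: 11.2
eef_pos: [0.4872, 0.2571, 0.0192]
ee_rot: [-3.142, -0.0, -2.977]
force: [-0.2, 0.5, 0.1]
width: 0.0436
gripper_force: 0.0
```

Call:
arm_command(series=[0,0,0,0,0,0.01,0.5,0,0,0,0,0,0.01,0.5])

```text
t: 11.45
eef_pos: [0.4872, 0.257, 0.0182]
ee_rot: [-3.141, -0.0, -2.976]
force: [-0.1, -0.5, 0.4]
width: 0.0438
gripper_force: 0.0
```

Call:
arm_command(series=[0,0,0,0,0,0.01,0.5,0,0,0,0,0,0.01,0.5])

```text
t: 11.7
eef_pos: [0.4872, 0.257, 0.0172]
ee_rot: [-3.142, -0.0, -2.976]
force: [-0.6, -0.0, -1.2]
width: 0.044
gripper_force: 0.0
```

Still free at TCP 0.017. Now a gentle test grip.

Call:
arm_command(series=[0,0,0,0,0,0,0.15,0,0,0,0,0,0,0.15,0,0,0,0,0,0,0.15,0,0,0,0,0,0,0.15], force=5)

```text
t: 12.2
eef_pos: [0.4873, 0.2571, 0.0173]
ee_rot: [-3.142, 0.0, -2.976]
force: [0.1, -0.4, 0.2]
width: 0.0177
gripper_force: 5.0
```

```bash
python3 - <<'E'
from h import *
s=arm.get_state(); print(s['t'],s['eef_pos'],s['force'],s['width'],s['gripper_force'])
m=arm.camera_model('wrist'); im=arm.grab_frame('wrist'); cv2.imwrite('pics/w6.png',im)
h=cv2.cvtColor(im,cv2.COLOR_BGR2HSV)
k=cv2.inRange(h,(0,140,60),(9,255,255))|cv2.inRange(h,(172,140,60),(180,255,255))
c=max(cv2.findContours(k,0,1)[0],key=cv2.contourArea); print(cv2.boundingRect(c))
E
```

```text
12.2 [0.48727723 0.25708309 0.01728468] [ 0.07230101 -0.43085937  0.18097815] 0.01774662604948095 4.999782666563988
(299, 288, 44, 26)
```

It's gripped: width 17.7 mm at 5 N, with the jaws' TCP about 1.7 mm below the capsule's axis. So the real tips end near the TCP. I'll firm up the grip and lift.

Call:
arm_command(series=[0,0,0,0,0,0,0.1,0,0,0,0,0,0,0.1,0,0,0,0,0,-0.1,0.1,0,0,0,0,0,-0.3,0.1,0,0,0,0,0,-0.6,0.1,0,0,0,0,0,-0.9,0.1,0,0,0,0,0,-1,0.1,0,0,0,0,0,-1,0.1], force=20)

```text
t: 13.25
eef_pos: [0.4874, 0.2573, 0.118]
ee_rot: [3.14, 0.001, -2.977]
force: [0.4, -0.1, -0.7]
width: 0.0175
gripper_force: 20.0
```

```bash
python3 - <<'E'
from h import *
s=arm.get_state(); print(s['t'],s['eef_pos'],s['ee_rot'],s['force'],s['width'],s['gripper_force'])
m=arm.camera_model('wrist'); im=arm.grab_frame('wrist'); cv2.imwrite('pics/w7.png',im)
h=cv2.cvtColor(im,cv2.COLOR_BGR2HSV)
k=cv2.inRange(h,(0,140,60),(9,255,255))|cv2.inRange(h,(172,140,60),(180,255,255))
for c in cv2.findContours(k,0,1)[0]:
    if cv2.contourArea(c)>20: print(cv2.boundingRect(c))
E
```

```text
13.25 [0.48743363 0.25730388 0.11795608] [ 3.14049593e+00  1.21174340e-03 -2.97651973e+00] [ 0.42582897 -0.0699835  -0.71363795] 0.0174697617169308 19.999751150608063
(302, 352, 38, 11)
(299, 288, 44, 26)
(299, 260, 44, 24)
```

Held without slip. I'll raise it, square up to the analyser and carry it over.

Call:
arm_command(series=[0,0,0.03,0,0,-0.2,0.1,0,0,0.06,0,0,-0.5,0.1,0,0,0.105,0,0,-0.75,0.1,0,0,0.105,0,0,-0.8,0.1,0,0,0.105,0,0,-0.8,0.1])

```text
t: 13.92
eef_pos: [0.4868, 0.2568, 0.1961]
ee_rot: [-3.141, -0.001, -3.14]
force: [0.3, -0.6, -0.5]
width: 0.0177
gripper_force: 20.0
```

Call:
arm_command(series=[0,0,0,-0.02,-0.25,0,0.1,0,0,0,-0.04,-0.6,0,0.1,0,0,0,-0.05,-1,0,0.1])

```text
t: 14.3
eef_pos: [0.4916, 0.1552, 0.1958]
ee_rot: [-3.14, -0.002, -3.14]
force: [0.2, 1.0, -0.3]
width: 0.0174
gripper_force: 20.0
```

Call:
arm_command(series=[0,0,0,0,-0.35,0,0.1,0,0,0,-0.02,-0.7,0,0.1,0,0,0,-0.05,-1,0,0.1])

```text
t: 14.68
eef_pos: [0.4962, 0.0548, 0.1961]
ee_rot: [-3.141, -0.002, -3.141]
force: [0.0, -0.4, 0.2]
width: 0.0175
gripper_force: 20.0
```

Call:
arm_command(series=[0,0,0,0,-0.35,0,0.1,0,0,0,0,-0.7,0,0.1,0,0,0,0,-1,0,0.1])

```text
t: 15.05
eef_pos: [0.496, -0.045, 0.196]
ee_rot: [-3.141, -0.002, -3.141]
force: [1.5, 0.2, -0.2]
width: 0.0174
gripper_force: 20.0
```

Call:
arm_command(series=[0,0,0,0,-0.35,0,0.1,0,0,0,0,-0.7,0,0.1,0,0,0,0,-1,0,0.1])

```text
t: 15.42
eef_pos: [0.496, -0.1448, 0.196]
ee_rot: [3.142, -0.002, -3.142]
force: [-0.2, 1.0, -0.3]
width: 0.0174
gripper_force: 20.0
```

Call:
arm_command(series=[0,0,0,0,-0.2,0,0.1,0,0,0,0,-0.38,0,0.1,0,0,0,0,-0.38,0,0.1,0,0,0,0,-0.38,0,0.1])

```text
t: 15.92
eef_pos: [0.497, -0.1808, 0.1969]
ee_rot: [3.141, -0.001, -3.142]
force: [0.4, 0.1, -0.5]
width: 0.0175
gripper_force: 20.0
```

```bash
python3 - <<'E'
from h import *
s=arm.get_state(); print(s['t'],s['eef_pos'],s['ee_rot'],s['force'],s['width'],s['gripper_force'])
m=arm.camera_model('wrist'); im=arm.grab_frame('wrist'); cv2.imwrite('pics/w8.png',im)
g=cv2.cvtColor(im,cv2.COLOR_BGR2GRAY); h=cv2.cvtColor(im,cv2.COLOR_BGR2HSV)
print('expected cradle ends',[proj(m,[x,-.181,.0585]).round() for x in (.469,.529)])
k=cv2.inRange(h,(0,140,60),(9,255,255))|cv2.inRange(h,(172,140,60),(180,255,255))
for c in cv2.findContours(k,0,1)[0]:
    if cv2.contourArea(c)>20: print(cv2.boundingRect(c))
d=proj(m,[.469,-.181,.0585]); v=int(d[1])+10
row=cv2.blur(g,(1,5))[v]; print(v,np.where(row[270:370]<60)[0][[0,-1]]+270)
p=s['eef_pos']
print('caps near end top/bottom',[proj(m,p+np.array([dx,0,dz])) for dx,dz in [(.0018-.02,.0107),(.0018+.02,.0107)]])
E
```

```text
15.925 [ 0.49701053 -0.18081482  0.19688476] [ 3.14141401e+00 -6.81690665e-04 -3.14150200e+00] [ 0.4007425   0.1057131  -0.45539841] 0.017514258276248182 19.999866485595703
expected cradle ends [array([320., 198.]), array([320., 274.])]
(303, 352, 36, 10)
(300, 288, 43, 26)
(301, 260, 41, 24)
207 [305 336]
caps near end top/bottom [array([319.458143  , 274.17293683]), array([319.50648436, 365.49833884])]
```

View pics/w8.png

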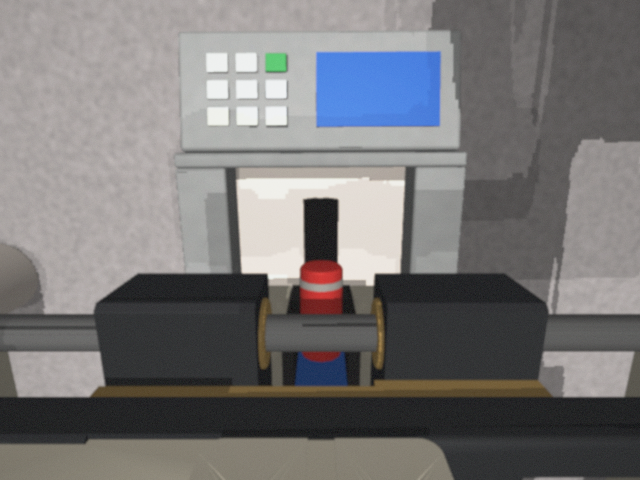

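The held capsule (300–342, 260–362) is in line with the cradle (305–336 from row 198 on), both centred at column 321. Its lengthwise position is also as expected. Lowering into the bay.

Call:
arm_command(series=[0,0,0,0,0,0.2,0.1,0,0,0,0,0,0.5,0.1,0,0,0,0,0,0.8,0.1,0,0,0,0,0,1,0.1,0,0,0,0,0,1,0.1])

```text
t: 16.6
eef_pos: [0.4964, -0.1803, 0.096]
ee_rot: [3.141, -0.003, -3.14]
force: [-0.4, -0.4, 0.2]
width: 0.0172
gripper_force: 20.0
```

Call:
arm_command(series=[0,0,0,0,0,0.1,0.1,0,0,0,0,0,0.2,0.1,0,0,0,0,0,0.28,0.1,0,0,0,0,0,0.32,0.1,0,0,0,0,0,0.32,0.1])

```text
t: 17.23
eef_pos: [0.4972, -0.181, 0.065]
ee_rot: [-3.142, -0.001, -3.141]
force: [-0.3, -0.3, 0.1]
width: 0.0173
gripper_force: 20.0
```

```bash
python3 - <<'E'
from h import *
s=arm.get_state(); print(s['t'],s['eef_pos'],s['ee_rot'],s['force'],s['moment'],s['width'])
E
```

```text
17.225 [ 0.49718935 -0.18095744  0.06499595] [-3.14154810e+00 -5.97400231e-04 -3.14140237e+00] [-0.3237316  -0.34774909  0.0817946 ] [-0.03622737 -0.00081567 -0.00934466] 0.017319626675203585
```

Call:
arm_command(series=[0,0,0,0,0,0.01,0.1,0,0,0,0,0,0.025,0.1,0,0,0,0,0,0.025,0.1], force=8)

```text
t: 17.6
eef_pos: [0.4973, -0.1809, 0.0628]
ee_rot: [3.142, 0.0, -3.141]
force: [0.0, -0.9, -1.0]
width: 0.0173
gripper_force: 8.0
```

Call:
arm_command(series=[0,0,0,0,0,0.01,0.1,0,0,0,0,0,0.01,0.1,0,0,0,0,0,0.01,0.1])

```text
t: 17.98
eef_pos: [0.4974, -0.1809, 0.0618]
ee_rot: [-3.142, -0.0, -3.141]
force: [0.1, -1.0, -0.3]
width: 0.0176
gripper_force: 8.0
```

Call:
arm_command(series=[0,0,0,0,0,0.01,0.1,0,0,0,0,0,0.01,0.1,0,0,0,0,0,0.01,0.1])

```text
t: 18.35
eef_pos: [0.4973, -0.1809, 0.0607]
ee_rot: [-3.142, -0.0, -3.141]
force: [0.9, 0.2, -0.4]
width: 0.018
gripper_force: 8.0
```

Call:
arm_command(series=[0,0,0,0,0,0.007,0.1,0,0,0,0,0,0.007,0.1,0,0,0,0,0,0.007,0.1])

```text
t: 18.73
eef_pos: [0.4975, -0.1811, 0.0603]
ee_rot: [-3.141, 0.0, -3.141]
force: [0.1, -1.2, 2.9]
width: 0.0175
gripper_force: 8.0
```

```bash
python3 - <<'E'
from h import *
for i in range(3):
    s=arm.get_state(); print(s['t'],s['eef_pos'],s['force'],s['moment'],s['width']); arm.grab_frame('wrist')
im,m=grab('wrist','w9.png'); h=cv2.cvtColor(im,cv2.COLOR_BGR2HSV)
k=cv2.inRange(h,(0,140,60),(9,255,255))|cv2.inRange(h,(172,140,60),(180,255,255))
for c in cv2.findContours(k,0,1)[0]:
    if cv2.contourArea(c)>20: print(cv2.boundingRect(c))
E
```

```text
18.725 [ 0.49750117 -0.18106419  0.06025897] [ 0.06216735 -1.21182312  2.90840262] [-0.56178842  0.14897832  0.03506997] 0.017497350435847676
18.775 [ 0.49751589 -0.18106158  0.06027673] [ 0.53537092 -2.40326287  3.10849672] [-0.55615961  0.21055943 -0.02618667] 0.017308119929049758
18.825 [ 0.49752696 -0.18105717  0.0602848 ] [-1.70177143 -1.96440312  2.72704768] [-0.64584331  0.2289374   0.02632057] 0.017805651313058425
(302, 352, 39, 10)
(299, 288, 44, 26)
(299, 260, 45, 24)
```

Contact is felt (3 N upward) at exactly the expected height. I'll open gently, then rise straight up.

Call:
arm_command(series=[0,0,0,0,0,0,0.25,0,0,0,0,0,0,0.35,0,0,0,0,0,0,0.45,0,0,0,0,0,0,0.45,0,0,0,0,0,0,0.45,0,0,0,0,0,0,0.45])

```text
t: 19.68
eef_pos: [0.4973, -0.1809, 0.0601]
ee_rot: [3.142, -0.0, -3.141]
force: [-0.3, 0.0, -0.3]
width: 0.0396
gripper_force: 0.0
```

Call:
arm_command(series=[0,0,0,0,0,-0.1,0.45,0,0,0,0,0,-0.3,0.45,0,0,0,0,0,-0.6,0.45,0,0,0,0,0,-1,0.45,0,0,0,0,0,-1,0.45])

```text
t: 20.3
eef_pos: [0.4995, -0.1812, 0.1641]
ee_rot: [-3.141, 0.007, -3.141]
force: [1.2, 0.0, -1.2]
width: 0.0393
gripper_force: 0.0
```

```bash
python3 - <<'E'
from h import *
im,m=grab('wrist','w10.png'); s=arm.get_state(); print(s['t'],s['eef_pos'],s['force'],s['width'])
h=cv2.cvtColor(im,cv2.COLOR_BGR2HSV)
k=cv2.inRange(h,(0,140,60),(9,255,255))|cv2.inRange(h,(172,140,60),(180,255,255))
for c in cv2.findContours(k,0,1)[0]:
    if cv2.contourArea(c)>20:
        x,y,w,hh=cv2.boundingRect(c); print(x,y,w,hh,cv2.minAreaRect(c),onz(m,x,y+hh/2,.062),onz(m,x+w,y+hh/2,.062))
print('expect near/far top', [proj(m,[x,-.181,.071]) for x in (.479,.519)])
# tab triangulation check
E
```

```text
20.35 [ 0.49832004 -0.18093101  0.16212384] [-0.67040866 -0.45205365 -1.04953567] 0.03960563555798391
307 229 28 48 ((320.5, 252.5), (47.0, 27.0), 90.0) [ 0.50505309 -0.18998077  0.062     ] [ 0.50503474 -0.1709268   0.062     ]
307 212 29 12 ((321.0, 217.5), (11.0, 28.0), 90.0) [ 0.48085079 -0.18978776  0.062     ] [ 0.48083167 -0.17051418  0.062     ]
expect near/far top [array([320.21113325, 217.85935121]), array([320.16917552, 276.81643498])]
```

The capsule lies home: axis at y ≈ −0.1803, ends where expected and parallel to the cradle. Now the lid: close the jaws, rise, pass over to behind the lid (x = 0.65) and descend to near its free edge.

Call:
arm_command(series=[0,0,0,0,0,-0.5,0,0,0,0,0,0,-1,0,0,0,0,0,0,-1,0], force=20)

```text
t: 20.72
eef_pos: [0.4991, -0.1812, 0.2636]
ee_rot: [-3.141, 0.006, -3.141]
force: [-0.0, -0.3, -0.9]
width: 0.0146
gripper_force: 0.0
```

Call:
arm_command(series=[0,0,0,0,0,-0.5,0,0,0,0,-0.4,0,-0.5,0,0,0,0,-0.8,0,-0.5,0,0,0,0,-0.8,0,-0.5,0])

```text
t: 21.22
eef_pos: [0.5786, -0.1805, 0.3069]
ee_rot: [3.141, -0.004, -3.141]
force: [-0.3, 0.4, -0.3]
width: 0.0002
gripper_force: 0.0
```

Call:
arm_command(series=[0,0,0,-0.4,0,0,0,0,0,0,-0.73,0,0,0,0,0,0,-0.73,0,0,0])

```text
t: 21.6
eef_pos: [0.6509, -0.1806, 0.3072]
ee_rot: [3.141, -0.004, -3.141]
force: [-1.0, -0.3, 0.2]
width: 0.0004
gripper_force: 0.0
```

```bash
python3 - <<'E'
from h import *
s=arm.get_state(); print(s['t'],s['eef_pos'],s['ee_rot'],s['force'],s['width'])
im,m=grab('scene','s3.png')
p=s['eef_pos']; u,v=proj(m,p).astype(int); print(u,v)
cr=im[v-50:v+100,u-100:u+100]; cv2.imwrite('pics/s3c.png',cv2.resize(cr,None,fx=4,fy=4,interpolation=cv2.INTER_CUBIC))
E
```

```text
21.6 [ 0.65085597 -0.18058758  0.30718484] [ 3.14111631 -0.00386389 -3.1413677 ] [-1.0211737  -0.27759715  0.23532309] 0.000421878974131691
240 146
```

Call:
arm_command(series=[0,0,0,0,0,0.4,0,0,0,0,0,0,0.8,0,0,0,0,0,0,1,0,0,0,0,0,0,1,0])

```text
t: 22.15
eef_pos: [0.6483, -0.1808, 0.2085]
ee_rot: [3.141, -0.004, 3.141]
force: [-0.2, 0.0, 0.6]
width: 0.0006
gripper_force: 0.0
```

Call:
arm_command(series=[0,0,0,0.15,0,0,0,0,0,0,0.3,0,0,0,0,0,0,0.45,0,0,0,0,0,0,0.6,0,0.01,0,0,0,0,0.75,0,0.02,0,0,0,0,0.9,0,0.02,0,0,0,0,1,0,0.05,0,0,0,0,1,0,0.05,0])

```text
t: 23.15
eef_pos: [0.5493, -0.1809, 0.2048]
ee_rot: [3.141, -0.001, -3.142]
force: [0.1, -0.6, -0.2]
width: 0.0004
gripper_force: 0.0
```

```bash
cat >> h.py <<'E'
def tab():
    obs=[]
    for n,box in [('scene',(225,140,340,235)),('top',(370,180,440,290))]:
        i,m=grab(n); y=cv2.inRange(cv2.cvtColor(i,cv2.COLOR_BGR2HSV),(20,130,90),(35,255,255)); k=np.zeros_like(y); x0,y0,x1,y1=box; k[y0:y1,x0:x1]=y[y0:y1,x0:x1]
        M=cv2.moments(k)
        if M['m00']<2000: print(n,'tab hidden',M['m00']/255); continue
        p=(M['m10']/M['m00'],M['m01']/M['m00']); o,d=ray(m,*p); obs.append((o,d/np.linalg.norm(d))); print(n,np.round(p,1),M['m00']/255)
    for o,d in obs:  # meet with the plane y=-.181, where the lid's middle moves
        if abs(d[1])>.2: print('on mid-plane',(o+d*(-.181-o[1])/d[1]).round(4))
    if len(obs)==2:
        A=sum(np.eye(3)-np.outer(d,d) for o,d in obs); B=sum((np.eye(3)-np.outer(d,d))@o for o,d in obs); print('tab',np.linalg.solve(A,B).round(4))
E
python3 - <<'E'
from h import *
s=arm.get_state(); print(s['t'],s['eef_pos'],s['force'],s['moment']); tab()
E
```

```text
23.15 [ 0.54927241 -0.18088147  0.2048405 ] [ 0.06165711 -0.55893512 -0.18144497] [-0.00019173  0.01854735 -0.01284091]
scene [282.2 168.6] 15.0
top tab hidden 0.0
on mid-plane [ 0.5253 -0.181   0.1877]
```

The tab moved to about (0.525, 0.188), so the lid is following (angle around 1.25 rad). Continuing the arc.

Call:
arm_command(series=[0,0,0,0.15,0,0.03,0,0,0,0,0.26,0,0.07,0,0,0,0,0.38,0,0.125,0,0,0,0,0.485,0,0.19,0,0,0,0,0.585,0,0.27,0,0,0,0,0.675,0,0.355,0,0,0,0,0.75,0,0.45,0,0,0,0,0.75,0,0.45,0])

```text
t: 24.25
eef_pos: [0.4741, -0.1809, 0.1591]
ee_rot: [3.141, -0.002, 3.142]
force: [0.1, -0.9, -1.1]
width: 0.0004
gripper_force: 0.0
```

```bash
python3 - <<'E'
from h import *
s=arm.get_state(); print(s['t'],s['eef_pos'],s['force'],s['moment']); tab()
E
```

```text
24.25 [ 0.47414205 -0.18086213  0.15908031] [ 0.05245163 -0.90428003 -1.07765268] [-0.01842503 -0.02007185  0.01653761]
scene [304.5 174.4] 18.0
top tab hidden 1.0
on mid-plane [ 0.4493 -0.181   0.1389]
```

Call:
arm_command(series=[0,0,0,0.07,0,0.1,0,0,0,0,0.13,0,0.21,0,0,0,0,0.18,0,0.32,0,0,0,0,0.22,0,0.44,0,0,0,0,0.24,0,0.55,0,0,0,0,0.24,0,0.62,0,0,0,0,0.24,0,0.62,0])

```text
t: 25.22
eef_pos: [0.4511, -0.1809, 0.0974]
ee_rot: [3.142, -0.001, -3.141]
force: [0.4, -0.3, 0.2]
width: 0.0008
gripper_force: 0.0
```

```bash
python3 - <<'E'
from h import *
s=arm.get_state(); print(s['t'],s['eef_pos'],s['force'],s['moment']); tab()
E
```

```text
25.225 [ 0.45109892 -0.180882    0.09738502] [ 0.3959451  -0.31494743  0.17559833] [-0.04028134 -0.03947952 -0.03416485]
scene [312. 188.] 13.0
top tab hidden 1.0
on mid-plane [ 0.4216 -0.181   0.0727]
```

Almost shut. I'll press down in small steps.

Call:
arm_command(series=[0,0,0,0,0,0.03,0,0,0,0,0,0,0.06,0,0,0,0,0,0,0.06,0])

```text
t: 25.7
eef_pos: [0.4514, -0.1809, 0.0919]
ee_rot: [3.142, -0.0, -3.141]
force: [0.8, -0.8, -0.2]
width: 0.0003
gripper_force: 0.0
```

Call:
arm_command(series=[0,0,0,0,0,0.015,0,0,0,0,0,0,0.015,0])

```text
t: 25.95
eef_pos: [0.4513, -0.1809, 0.0905]
ee_rot: [3.142, -0.0, -3.141]
force: [0.5, -0.2, 0.0]
width: 0.0006
gripper_force: 0.0
```

Call:
arm_command(series=[0,0,0,0,0,0.01,0,0,0,0,0,0,0.01,0])

```text
t: 26.2
eef_pos: [0.4513, -0.1809, 0.0895]
ee_rot: [3.142, -0.0, -3.141]
force: [0.3, -0.2, -0.5]
width: 0.0004
gripper_force: 0.0
```

Call:
arm_command(series=[0,0,0,0,0,0.01,0,0,0,0,0,0,0.01,0])

```text
t: 26.45
eef_pos: [0.4514, -0.1809, 0.0885]
ee_rot: [3.142, -0.0, -3.141]
force: [0.3, -0.7, 0.2]
width: 0.0005
gripper_force: 0.0
```

Call:
arm_command(series=[0,0,0,0,0,0.01,0,0,0,0,0,0,0.01,0])

```text
t: 26.7
eef_pos: [0.4514, -0.1809, 0.0879]
ee_rot: [-3.141, 0.0, -3.141]
force: [-1.9, 2.2, 5.9]
width: 0.0004
gripper_force: 2.6
```

Call:
arm_command(series=[0,0,0,0,0,0.005,0,0,0,0,0,0,0.005,0])

```text
t: 26.95
eef_pos: [0.4515, -0.1809, 0.0878]
ee_rot: [-3.141, 0.0, -3.141]
force: [-3.5, 1.9, 10.3]
width: 0.0001
gripper_force: 5.0
```

It presses 10 N at z = 0.088, which is the shut lid's top, so this is the hard stop. I'll hold briefly, then rise and verify.

Call:
arm_command(series=[0,0,0,0,0,0.002,0,0,0,0,0,0,0.002,0,0,0,0,0,0,0.002,0])

```text
t: 27.32
eef_pos: [0.4514, -0.181, 0.0878]
ee_rot: [-3.141, 0.0, -3.141]
force: [-4.7, 2.5, 11.2]
width: 0.0002
gripper_force: 5.9
```

Call:
arm_command(series=[0,0,0,0,0,-0.1,0,0,0,0,0,0,-0.4,0,0,0,0,0,0,-0.9,0,0,0,0,0,0,-1,0,0,0,0,0,0,-1,0])

```text
t: 27.95
eef_pos: [0.4517, -0.1808, 0.1875]
ee_rot: [3.141, 0.002, -3.141]
force: [-0.1, -0.5, -0.5]
width: 0.0001
gripper_force: 0.0
```

```bash
python3 - <<'E'
from h import *
s=arm.get_state(); print(s['t'],s['eef_pos'],s['force'],s['qd'].round(3))
im,m=grab('wrist','w11.png'); h=cv2.cvtColor(im,cv2.COLOR_BGR2HSV)
y=cv2.inRange(h,(20,120,90),(35,255,255)); y[285:]=0
c=max(cv2.findContours(y,0,1)[0],key=cv2.contourArea); x,v,w,hh=cv2.boundingRect(c); print('tab px',x,v,w,hh,onz(m,x,v,.088),onz(m,x+w,v,.088),'expected',[proj(m,[.422,-.181+b,.088]).round(1) for b in(-.025,.025)])
tab()
E
```

```text
27.95 [ 0.45166079 -0.18083431  0.18747758] [-0.14851946 -0.45689349 -0.53581079] [ 0.     0.028 -0.034 -0.008  0.014 -0.001]
tab px 283 204 75 31 [ 0.42272909 -0.20479611  0.088     ] [ 0.42272221 -0.15588109  0.088     ] expected [array([281.1, 202.9]), array([357.8, 202.9])]
scene [309.4 186.3] 56.0
top [395.1 255. ] 44.0
on mid-plane [ 0.4313 -0.181   0.0835]
tab [ 0.4298 -0.1778  0.0846]
```

The tab is where the shut lid puts it: edge at x = 0.4227 and 49 mm wide at z = 0.088. The arm is clear and still, so I'm handing in.

```bash
python3 -c "
from station import arm
print(arm.job_done())"
```

```text
the job is handed in; nothing more can be done
None
```

The job is handed in, with no verdict returned: the red capsule is in the V cradle, released, and the lid is shut and was pressed to about 11 N. My first grasp closed above the capsule, and the second worked. I did not re-measure the other capsules or bystanders afterwards.

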